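# Release the ratchet feed slide and ease it home

### The job

The die feed slide is wound out and held by its ratchet. Flick the red release tab right over and leave it there, take the black crank knob and wind on just a little until the brass pawl springs clear of the wheel, then ease the crank back slowly, never letting it run, until the slide is pressed home on its rubber buffer with about 10 N, and let go. Use only light hand force on the tab and on the buffer, keep both dies standing on the slide and leave the things around alone.

Things in the scene. Friction and masses are not known exactly. Their poses are not given: they have to be found in the camera images.
- feed_base: green steel base plate, 10 mm thick, about 205 x 156 mm, bolted down. Origin: on the drum's upright axis, on the table top; z up. The slide runs along its y (wound out = +y, home = -y, toward the buffer) on its +x side; the tab stands at its (-x, -y) corner. It stands with its +x pointing to the robot's right, give or take 20 degrees
- drum_axis (a point): point on the upright axis of the drum and crank, at the mid-height of the crank knob (101 mm above the table). The knob moves round it on a circle of 50 mm radius. The wheel has 14 undercut saw teeth, one each 0.45 rad
- drum (a joint): angle of drum, ratchet wheel and crank, rad; 0 = wound, as found; + = winding further (anticlockwise from above). In the base's frame the knob lies in the direction (joint + 1.51) from the axis, anticlockwise from the base's +x. A spring pulls it back: about 8 N at the knob at 0, fading to nothing at -1.86. Friction 1.2 N at the knob: it stalls near -1.6 and must be pushed the last way
- knob_center (a point): centre (half-way up) of the black, upright, freely spinning crank knob: 18 mm across, 42 mm tall (78 to 120 mm above the table); the 8 mm thick crank arm lies below it, its top 75 mm above the table
- tab (a joint): angle of the red release tab about its upright pivot, rad; 0 = ratchet on, 0.80 = right over against its stop (ratchet set to release); it moves clockwise seen from above and stays where it is left (friction, about 3 N at the post)
- tab_post (a point): point on the red upright thumb post of the tab, 83 mm above the table: 12 mm across, 37 mm tall, top 95 mm above the table, red arm top 65 mm above. It swings on a 45 mm radius round the pivot at (-71, -26) mm in the base's frame; at 0 the post lies at (-88, -67) mm, at 0.80 at (-113, -43) mm: it is pushed toward the base's (-x, +y)
- pawl (a joint): angle of the brass pawl relative to the tab, rad, on the tab's pivot, sprung to -0.25. About 0 with the tab at 0 and the pawl in the wheel; about -0.8 with the tab over but the pawl still caught in a loaded tooth; it jumps to about -0.25 when the pawl springs clear, which happens when the drum is wound on 0.03 to 0.06 rad with the tab over
- slide (a joint): travel of the aluminium slide along the base's +y, m; 0 as found, geared 0.020 m per rad of the drum. The slide meets the buffer somewhere between -0.035 and -0.043 m, different each time; the load then rises sharply (1 N at the knob presses the buffer with 2.5 N, less the friction)
- slide_nose (a point): middle of the flat steel end face (-y) of the slide that meets the buffer, 23 mm above the table; the slide's top is 24 mm above the table
- buffer_face (a point): middle of the end face of the black rubber buffer, 18 mm across, on its yellow bracket, fixed to the base somewhere at its -y end; the slide's nose comes to rest on it
- die_steel_center (a point): centre of a loose steel punch die, 25 mm across and 34 mm tall, standing on the slide
- die_brass_center (a point): centre of a loose brass-coloured punch die, 17 mm across and 30 mm tall, standing on the slide
- staple_box: small red box, 36 x 58 x 19 mm, bystander, origin at its underside
- bottle: white glue bottle with an orange cap, 53 mm across, 165 mm tall, bystander, origin at its underside
- tape: white roll of masking tape lying flat, 107 mm across, 25 mm tall, bystander, origin at its underside

How it is judged (in metres and radians):
On the way, in this order (a step that is already met when the one before it is completed fails the run):
1. the red tab is flicked right over (value of joint tab above 0.6 rad), for 0.2 s.
2. the drum is wound on until the pawl springs clear of the wheel (value of joint tab above 0.6 rad and value of joint pawl above -0.45 rad), for 0.1 s.
3. the slide is pressed home on its buffer with at least 6 N (contact force between slide and buffer above 6 N), for 0.15 s.
At the end, for the whole second after the job is handed in: the slide's nose is within 2 mm of the buffer's face, the drum is at rest, the red tab is still over (more than 0.6 rad) with the pawl clear of the wheel, and both dies stand upright (within 0.2 rad) on the slide (all of step 2 and y of slide_nose in the frame of buffer_face below 0.002 m and not (velocity of joint drum below -0.1 rad/s) and velocity of joint drum below 0.1 rad/s and angle between each of die_steel_center, die_brass_center's own z axis and vertical below 0.2 rad and height (world z) of die_steel_center above 0.036 m and height (world z) of die_brass_center above 0.034 m); the robot touches nothing.
It fails at once if the crank runs back faster than 1.8 rad/s after the tab is flicked (value of joint tab above 0.3 rad and velocity of joint drum below -1.8 rad/s).
It fails at once if the buffer is pressed with more than 25 N (contact force between slide and buffer above 25 N).
It fails at once if a bystander is moved more than 20 mm or a die is tipped more than 0.5 rad (distance of any of staple_box, bottle, tape from where it was at the start of the episode above 0.02 m or angle between any of die_steel_center, die_brass_center's own z axis and vertical above 0.5 rad).
It fails at once if the tab is pushed with more than 30 N (contact force between the fingers and tab above 30 N).
It also fails if it takes over 70 s, if anything falls off the work surface, if the arm or the gripper's body presses on something with over 40 N, if the wrist force passes 120 N, or if a joint passes its speed limit or range.

### The arm

A 6-joint arm with a two-finger parallel gripper is mounted at the origin on a cart in front of the work surface, level with it; the furniture and walls round the work are solid. World frame = base frame: x ahead of the robot, y to its left, z up, the work surface at z = 0. Lengths are in mm, angles in rad, forces in N, time in s.
With the tool pointing down it reaches from about 275 to 825 mm from the base axis. Payload 5.2 kg.
Tool frame: the origin (TCP) lies on the mounting face of the last link; the fingertips stand manip.finger_overhang ahead of it and the grasp point (between the pads) lies 167 mm ahead of it (manip.finger_overhang is the distance from the TCP to the fingertips, in mm); z points along the fingers, y is the line along which they close (so a half turn about z gives the same grasp; the last joint's range is limited). The gripper opens to 93 mm and grips with 3 to 60 N. Pads are 15 mm wide; open, the fingers measure 128 mm over their backs; the gripper's body (75 mm by 188 mm) begins 65 mm behind the grasp point.
Start: joints at [0.928, 0.259, 1.535, -0, 1.348, -0.203], TCP at [234.148, 497.676, 404.753] pointing down, gripper open.
Joint ranges: [-3.14, 3.14], [-0.91, 2.08], [0.19, 2.58], [-1.22, 4.36], [0.22, 2.71], [-3.12, 3.12]. Speed limits (rad/s): [2.57, 2.57, 3.14, 3.14, 3.14, 3.14].

### API

Orientations are given as [roll, pitch, yaw] about the fixed x, y, z axes, in that order (R = Rz(yaw) Ry(pitch) Rx(roll)).
In Python, from rig import manip gives the robot as it stands.
- The arm moves only by the tool arm_command, never from a script. Its arguments are lists of equal length, an entry for each row: "xyz": the shift along the tool's x, y, z in mm, a list of three; "twist": the turn, a rotation vector about the tool's x, y, z in rad, a list of three; "gripper": the finger opening in mm, from 0 to 93. A call has 1 to 20 rows; each row shifts and turns the commanded pose from where the row before left it, along the tool's axes as they then stand; what a row does not reach is not made up. A row lasts 1/10 s, in which the tool goes at most 50 mm and 8.59 degrees, less where a joint would pass 70% of its speed; a pose out of reach is approached as far as the arm can. A call with a gripper value outside its range is refused whole. The fingers move at their own pace and stop on an object; "squeeze" is the grip in N (left out, the last holds). Time passes only in rows, so rows that do not move let the fingers close. It gives the time, the measured TCP pose, the force, the opening and the grip force at its end, in the units of the state.
- manip.state(): the state, without advancing time (a new reading comes with each control period).
- manip.capture(name): name is "scene" or "top" or "wrist"; returns the picture (480x640x3 uint8, blue, green, red); there is no depth.
- manip.calibration(name): a dict with "K" (3x3 intrinsics, pixels), "R" (3x3) and "t" (3): a world point X has camera coordinates R X + t. Camera axes: x right, y down, z forward; pixel columns grow to the right and rows downward; lengths in mm; the calibration is good to about 2 mm. The wrist camera is an equidistant fisheye: a pixel r from the principal point sees the ray r / f radians off the axis. A picture is of the moment at which its call begins: read the wrist's pose just before it. calibration takes no time and is no camera call; for the wrist camera it gives the pose at the moment of the call.
- manip.sign_off(): hands the job in; it is judged then, once.
Trained networks look in the newest picture that a camera, given by its name, has taken for a name from the list of things; names that differ only in an ending like _2 or _b are one class to them, and where a whole thing is asked for, a point or a joint stands for the part that bears it (a point fixed in the world has none). Each returns a list of dicts, best first, with "score" (0 to 1); they miss things now and then, are a little off and sometimes report something else, mostly with a low value. They report only what shows in the picture. A call takes as long as a camera call.
- manip.recognise(query, camera): "location" ([column, row] in pixels, amid what is visible of it).
- manip.trace(query, camera): "region" (480x640 bool, what is visible of it) and "location" ([column, row] in pixels, amid what is visible of it).
The state is a dict: "time_s": time; "q": joint angles; "qvel": joint speeds; "joint_torque": joint torques, N m; "ee_pos": TCP position; "eef_rot": TCP orientation; "wrist_force": force on the tool from outside, world axes, zero at the start; "torque": the same for the moment, N m; "gripper_width": finger opening in mm; "grip_force": force on a finger pad.
Only numpy, scipy, OpenCV 4.12 (cv2) and the standard library are available. Lean on these libraries where they do the work, as an engineer would, in place of code of your own. Each camera call takes 0.05 s, during which the arm holds its last target. There are 200 camera calls.

## Working session

There is one attempt and no reset: what is moved stays moved. The work goes in short steps, Python scripts to look and compute and a tool call to move; the robot and the scene stay as the last step left them, time stands still between calls to the robot, and variables do not carry over. Pictures are saved under pics/ and viewed, at most 10 in all, crops included, and the job is handed in when it is done.

Besides the shell and the picture viewer there is one more tool, called after "Request:" as name(argument=value, ...), one argument or row to a line, values as JSON. arm_command: Moves the arm, as the interface text tells. Its arguments: {"type":"object","properties":{"xyz":{"type":"array","items":{"type":"array","items":{"type":"number"}}},"twist":{"type":"array","items":{"type":"array","items":{"type":"number"}}},"gripper":{"type":"array","items":{"type":"number"}},"squeeze":{"type":"number"}},"required":["xyz","twist","gripper"]}

```bash
mkdir -p pics; cat > h.py <<'E'
import numpy as np, cv2
from rig import manip
E
python3 - <<'E'
from h import *
s=manip.state(); print({k:np.round(v,3) for k,v in s.items()}, manip.finger_overhang)
for c in ("scene","top"):
    im=manip.capture(c); cv2.imwrite(f"pics/{c}0.png",im)
    cal=manip.calibration(c); print(c,np.round(cal["K"],1).tolist(),np.round(-np.array(cal["R"]).T@cal["t"],0))
    for q in ("knob_center","tab_post","slide_nose","buffer_face","die_steel_center","die_brass_center","feed_base","bottle","tape","staple_box","pawl"):
        r=manip.recognise(q,c); print(q,[(np.round(x["location"],1).tolist(),round(x["score"],2)) for x in r[:2]])
E
```

```text
{'time_s': np.float64(0.0), 'q': array([ 0.928,  0.259,  1.536, -0.   ,  1.348, -0.203]), 'qvel': array([-0.   ,  0.001,  0.   ,  0.   ,  0.001, -0.   ]), 'joint_torque': array([ 0.0000e+00, -4.3731e+01, -2.8400e+01,  7.2000e-02,  4.1000e-02,
       -0.0000e+00]), 'ee_pos': array([234.   , 497.495, 403.912]), 'eef_rot': array([-3.14 , -0.   ,  2.702]), 'wrist_force': array([-0.022, -0.398, -0.29 ]), 'torque': array([ 0.032, -0.004, -0.041]), 'grip_force': np.float64(0.0), 'gripper_width': np.float64(92.865)} 186.1
scene [[459.9, 0.0, 312.9], [0.0, 459.9, 228.1], [0.0, 0.0, 1.0]] [ 200. -661.  434.]
knob_center [([354.8, 266.2], 0.59)]
tab_post [([289.8, 275.1], 0.86)]
slide_nose [([367.6, 328.9], 0.8)]
buffer_face [([301.3, 351.8], 0.58), ([276.6, 208.6], 0.2)]
die_steel_center [([358.6, 334.9], 0.58)]
die_brass_center [([381.8, 331.0], 0.61), ([359.4, 330.9], 0.57)]
feed_base [([327.2, 328.6], 0.67)]
bottle [([277.7, 206.3], 0.91)]
tape [([368.4, 247.6], 0.8), ([326.4, 328.7], 0.54)]
staple_box [([213.6, 237.1], 0.77), ([365.7, 330.6], 0.44)]
pawl [([367.0, 248.9], 0.36)]
top [[616.1, 0.0, 327.3], [0.0, 616.1, 228.8], [0.0, 0.0, 1.0]] [ 321.   18. 1538.]
knob_center []
tab_post [([357.1, 277.0], 0.69)]
slide_nose [([411.9, 253.7], 0.6)]
buffer_face [([415.4, 300.6], 0.58)]
die_steel_center [([385.6, 266.8], 0.64), ([415.8, 266.4], 0.59)]
die_brass_center [([425.9, 253.3], 0.37)]
feed_base [([392.1, 272.0], 0.84), ([422.5, 251.9], 0.51)]
bottle [([228.2, 225.0], 0.83)]
tape [([314.8, 172.4], 0.62)]
staple_box [([210.5, 287.5], 0.67)]
pawl [([364.8, 274.5], 0.62)]
```

```bash
python3 - <<'E'
from h import *
a=cv2.imread("pics/scene0.png"); b=cv2.imread("pics/top0.png")
cv2.imwrite("pics/s1.png",cv2.resize(a[200:400,200:460],None,fx=3,fy=3,interpolation=2))
cv2.imwrite("pics/t1.png",cv2.resize(b[200:340,310:490],None,fx=4.2,fy=4.2,interpolation=2))
E
```

```text
(no output)
```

View pics/s1.png

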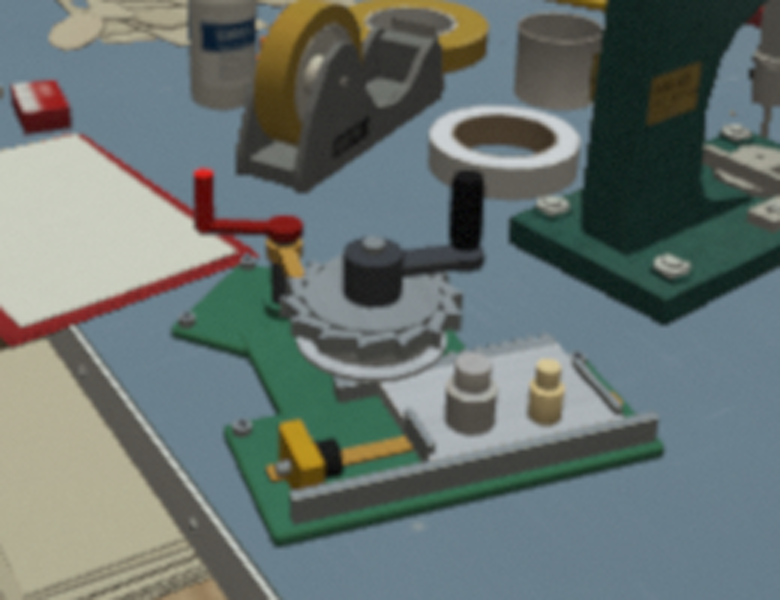

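View pics/t1.png

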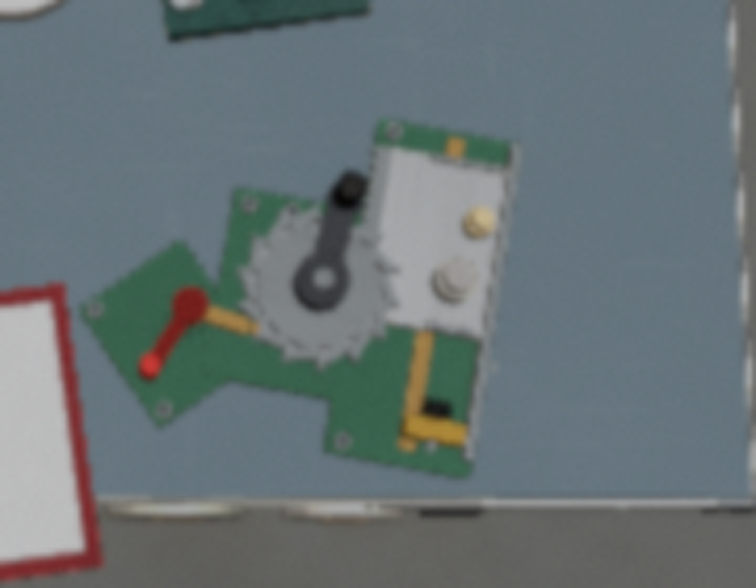

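The crops show the knob top at scene (356,258) / top (393,244), the red post top at scene (268,257) / top (345,287), and the hub top at scene (325,281) / top (387,267). Both dies stand on the slide and the buffer is at the near end. Next I'll triangulate these points.

```bash
cat >> h.py <<'E'
def ray(c,p,cal=None):
    cal=cal or manip.calibration(c); K=np.array(cal["K"]);R=np.array(cal["R"]);t=np.array(cal["t"])
    u=np.linalg.solve(K,[p[0],p[1],1.])
    if c=="wrist":
        r=np.hypot(u[0],u[1]); u=np.array([u[0]/r*np.sin(r),u[1]/r*np.sin(r),np.cos(r)])
    return -R.T@t, R.T@(u/np.linalg.norm(u))
def tri(rays):
    A=sum(np.eye(3)-np.outer(d,d) for o,d in rays); b=sum((np.eye(3)-np.outer(d,d))@o for o,d in rays)
    X=np.linalg.solve(A,b); return X,[np.linalg.norm((np.eye(3)-np.outer(d,d))@(X-o)) for o,d in rays]
def proj(c,X,cal=None):
    cal=cal or manip.calibration(c); x=np.array(cal["R"])@X+cal["t"]; K=np.array(cal["K"])
    if c=="wrist":
        th=np.arctan2(np.hypot(x[0],x[1]),x[2]); n=np.hypot(x[0],x[1]); x=np.array([x[0]/n*th,x[1]/n*th,1])
    return (K@(x/x[2]))[:2]
E
python3 - <<'E'
from h import *
for n,s,t in (("knobtop",(355.7,258.3),(393.3,244.5)),("posttop",(268,257.3),(345.5,287.2)),("hub",(324.7,280.7),(386.9,266.7)),("buffer",(309,353),(413.6,297)),("nose",(341,346),(417,278.5))):
    X,e=tri([ray("scene",s),ray("top",t)]); print(n,np.round(X,1),np.round(e,1))
for b in("bottle","tape","staple_box"): pass
E
```

```text
knobtop [ 585.8 -143.2  118.3] [0.2 0.2]
posttop [487.8 -31.8  95. ] [0.1 0.1]
hub [ 538.1 -130.7   85.5] [0.3 0.3]
buffer [ 471.5 -201.2   21.6] [1.5 1.5]
nose [ 518.1 -211.    22.8] [0.5 0.5]
```

View pics/scene0.png

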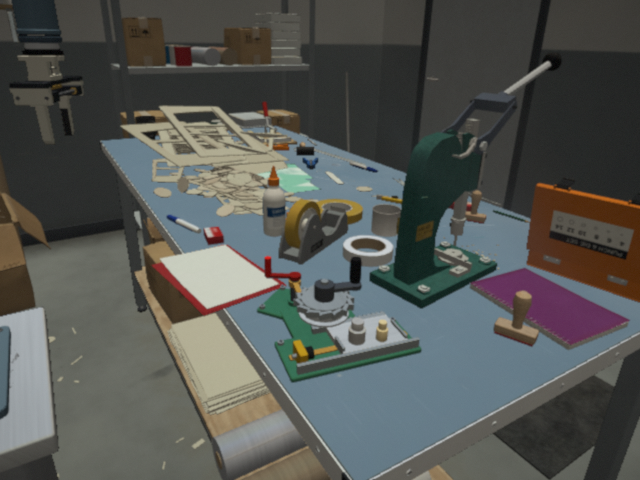

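View pics/top0.png

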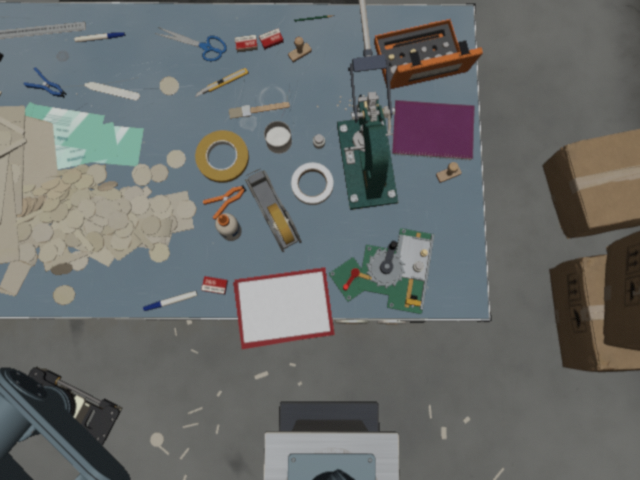

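The press column stands beyond the base at x≈690, so I'll keep the gripper body clear of it. The other things are far away. First I'll go above the tab post.

Request:
arm_command(
  xyz=[
    [0, 0, 0],
    [0, 0, 0],
    [0, 0, 0],
    [0, 0, 0],
    [-41.4, -6.7, 0],
    [-41.4, -6.7, 0],
    [-41.4, -6.7, 0],
    [-41.4, -6.7, 0],
    [-41.4, -6.7, 0],
    [-41.4, -6.7, 0],
    [-41.4, -6.7, 0],
    [-41.4, -6.7, 0],
    [-41.4, -6.7, 0],
    [-41.4, -6.7, 0],
    [-41.4, -6.7, 0],
    [-41.4, -6.7, 0],
    [-41.4, -6.7, 0],
    [-41.4, -6.7, 0],
  ],
  twist=[
    [0, 0, 0.1305],
    [0, 0, 0.1305],
    [0, 0, 0.1305],
    [0, 0, 0.1305],
    [0, 0, 0],
    [0, 0, 0],
    [0, 0, 0],
    [0, 0, 0],
    [0, 0, 0],
    [0, 0, 0],
    [0, 0, 0],
    [0, 0, 0],
    [0, 0, 0],
    [0, 0, 0],
    [0, 0, 0],
    [0, 0, 0],
    [0, 0, 0],
    [0, 0, 0],
  ],
  gripper=[40, 40, 40, 40, 40, 40, 40, 40, 40, 40, 40, 40, 40, 40, 40, 40, 40, 40],
  squeeze=25,
)

```text
time_s: 3.0
ee_pos: [489.2, -33.2, 404.9]
eef_rot: [3.141, 0.0, 2.179]
wrist_force: [0.5, 0.6, 0.4]
gripper_width: 40.0
grip_force: 0.0
```

Request:
arm_command(
  xyz=[
    [0, 0, 20],
    [0, 0, 20],
    [0, 0, 20],
  ],
  twist=[
    [0, 0, 0],
    [0, 0, 0],
    [0, 0, 0],
  ],
  gripper=[40, 40, 40],
)

```text
time_s: 3.3
ee_pos: [488.9, -32.1, 344.1]
eef_rot: [3.141, 0.0, 2.179]
wrist_force: [-0.3, 0.2, 0.0]
gripper_width: 40.2
grip_force: 0.0
```

```bash
python3 - <<'E'
from h import *
s=manip.state(); print(s["time_s"],s["ee_pos"],s["eef_rot"],s["q"],s["gripper_width"])
cal=manip.calibration("wrist"); im=manip.capture("wrist")
for n,X in (("post",[487.8,-31.8,95]),("knob",[585.8,-143.2,119])):
    p=proj("wrist",np.array(X),cal); print(n,p); cv2.circle(im,tuple(int(round(v)) for v in p),3,(255,0,255),1)
    R=manip.recognise({"post":"tab_post","knob":"knob_center"}[n],"wrist"); print([(x["location"],x["score"]) for x in R[:2]])
cv2.imwrite("pics/w1.png",im)
E
```

```text
3.3 [488.90589881 -32.05111609 344.11535129] [3.14130493e+00 3.03249214e-04 2.17850270e+00] [-2.93593647e-01  2.02971431e-01  1.76499762e+00  4.05843102e-05
  1.17320725e+00 -9.01315766e-01] 40.20957325861818
post [318.04613287 254.11505121]
[([330.2, 284.7], 0.72)]
knob [340.11299766 444.42508525]
[([338.9, 410.9], 0.47)]
```

View pics/w1.png

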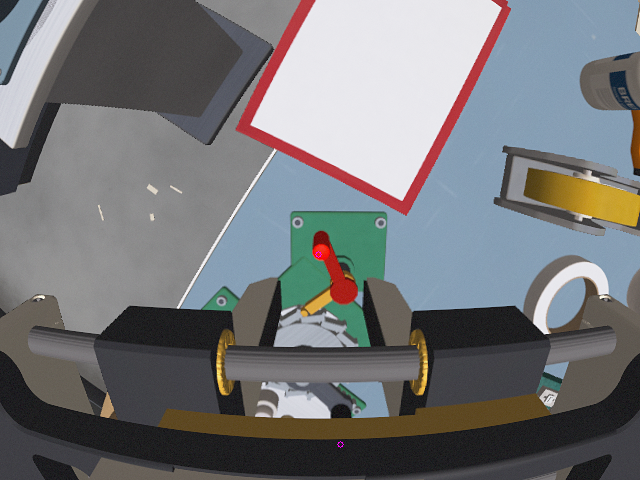

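The wrist picture shows the red post top at (321,250), with my estimate at (318,254). That is within 2 mm, and the post is centred between the fingers. Going down to straddle it.

Request:
arm_command(
  xyz=[
    [0, 0, 15],
    [0, 0, 15],
    [0, 0, 15],
    [0, 0, 15],
    [0, 0, 13],
    [0, 0, 12],
    [0, 0, 0],
    [0, 0, 0],
  ],
  twist=[
    [0, 0, 0],
    [0, 0, 0],
    [0, 0, 0],
    [0, 0, 0],
    [0, 0, 0],
    [0, 0, 0],
    [0, 0, 0],
    [0, 0, 0],
  ],
  gripper=[40, 40, 40, 40, 40, 40, 40, 40],
)

```text
time_s: 4.25
ee_pos: [489.1, -31.4, 260.3]
eef_rot: [3.141, 0.001, 2.18]
wrist_force: [0.2, -0.0, 0.0]
gripper_width: 40.0
grip_force: 0.0
```

Request:
arm_command(
  xyz=[
    [0, 6, 0],
    [0, 4, 0],
    [0, 3, 0],
    [0, 3, 0],
    [0, 3, 0],
    [0, 3, 0],
    [0, 3, 0],
    [0, 3, 0],
    [0, 3, 0],
    [0, 3, 0],
    [0, 3, 0],
    [0, 0, 0],
  ],
  twist=[
    [0, 0, 0],
    [0, 0, 0],
    [0, 0, 0],
    [0, 0, 0],
    [0, 0, 0],
    [0, 0, 0],
    [0, 0, 0],
    [0, 0, 0],
    [0, 0, 0],
    [0, 0, 0],
    [0, 0, 0],
    [0, 0, 0],
  ],
  gripper=[40, 40, 40, 40, 40, 40, 40, 40, 40, 40, 40, 40],
)

```text
time_s: 5.45
ee_pos: [519.7, -10.1, 259.8]
eef_rot: [3.141, 0.001, 2.18]
wrist_force: [-2.8, -0.8, -0.3]
gripper_width: 39.8
grip_force: 1.0
```

Request:
arm_command(
  xyz=[
    [0, 2, 0],
    [0, 2, 0],
    [0, 2, 0],
    [0, 0, 0],
  ],
  twist=[
    [0, 0, 0],
    [0, 0, 0],
    [0, 0, 0],
    [0, 0, 0],
  ],
  gripper=[40, 40, 40, 40],
)

```text
time_s: 5.85
ee_pos: [524.5, -7.0, 259.9]
eef_rot: [3.141, 0.001, 2.18]
wrist_force: [-2.4, -1.4, -2.2]
gripper_width: 40.0
grip_force: 1.3
```

Request:
arm_command(
  xyz=[
    [0, 1.5, 0],
    [0, 1.5, 0],
    [0, 1.5, 0],
    [0, 0, 0],
  ],
  twist=[
    [0, 0, 0],
    [0, 0, 0],
    [0, 0, 0],
    [0, 0, 0],
  ],
  gripper=[40, 40, 40, 40],
)

```text
time_s: 6.25
ee_pos: [528.2, -4.5, 260.1]
eef_rot: [3.141, 0.001, 2.18]
wrist_force: [-2.0, -4.2, -0.9]
gripper_width: 40.0
grip_force: 1.9
```

Request:
arm_command(
  xyz=[
    [0, 1, 0],
    [0, 0, 0],
  ],
  twist=[
    [0, 0, 0],
    [0, 0, 0],
  ],
  gripper=[40, 40],
)

```text
time_s: 6.45
ee_pos: [528.9, -4.0, 260.1]
eef_rot: [3.141, 0.001, 2.18]
wrist_force: [-1.9, -5.5, -1.1]
gripper_width: 40.0
grip_force: 2.2
```

Request:
arm_command(
  xyz=[
    [0, -5, 0],
    [0, -9, 0],
    [0, 0, -20],
    [0, 0, -40],
    [0, 0, -40],
    [0, 0, 0],
    [0, 0, 0],
    [0, 0, 0],
    [0, 0, 0],
    [0, 0, 0],
    [0, 0, 0],
    [0, 0, 0],
    [-17.3, -32.9, 0],
    [-17.3, -32.9, 0],
    [-17.3, -32.8, 0],
    [-17.2, -32.8, 0],
    [0, 0, 0],
  ],
  twist=[
    [0, 0, 0],
    [0, 0, 0],
    [0, 0, 0],
    [0, 0, 0],
    [0, 0, 0],
    [0, 0, -0.1374],
    [0, 0, -0.1374],
    [0, 0, -0.1374],
    [0, 0, -0.1374],
    [0, 0, -0.1374],
    [0, 0, -0.1374],
    [0, 0, -0.1374],
    [0, 0, 0],
    [0, 0, 0],
    [0, 0, 0],
    [0, 0, 0],
    [0, 0, 0],
  ],
  gripper=[40, 40, 40, 40, 40, 40, 40, 40, 40, 40, 40, 40, 40, 40, 40, 40, 40],
)

```text
time_s: 8.15
ee_pos: [587.3, -146.9, 359.5]
eef_rot: [-3.14, 0.002, 3.138]
wrist_force: [-0.6, -0.4, -0.1]
gripper_width: 40.1
grip_force: 0.0
```

```bash
python3 - <<'E'
from h import *
s=manip.state(); print(s["time_s"],s["ee_pos"],s["eef_rot"],s["q"],s["gripper_width"])
cal=manip.calibration("wrist"); im=manip.capture("wrist"); sc=manip.capture("scene")
for n,X in (("post",[517.8,-11.5,95]),("knob",[586.5,-143.4,119])):
    p=proj("wrist",np.array(X),cal); print(n,p, proj("scene",np.array(X))); cv2.circle(im,tuple(int(round(v)) for v in p),3,(255,0,255),1)
a=cv2.resize(im,(480,360)); b=cv2.resize(sc[200:400,240:400],(320,400))
o=np.zeros((400,800,3),np.uint8); o[:360,:480]=a; o[:,480:]=b
cv2.imwrite("pics/w2.png",o)
E
```

```text
8.15 [ 587.34348333 -146.90664511  359.54167998] [-3.14034417e+00  2.09671576e-03  3.13811974e+00] [-4.29055202e-01  3.88267238e-01  1.46372418e+00 -2.82786614e-04
  1.28717612e+00 -1.99629850e+00] 40.11007446632145
post [511.09234081 151.23073174] [278.81268276 249.09371637]
knob [326.09106928 255.75241299] [356.305385  257.8055207]
```

View pics/w2.png

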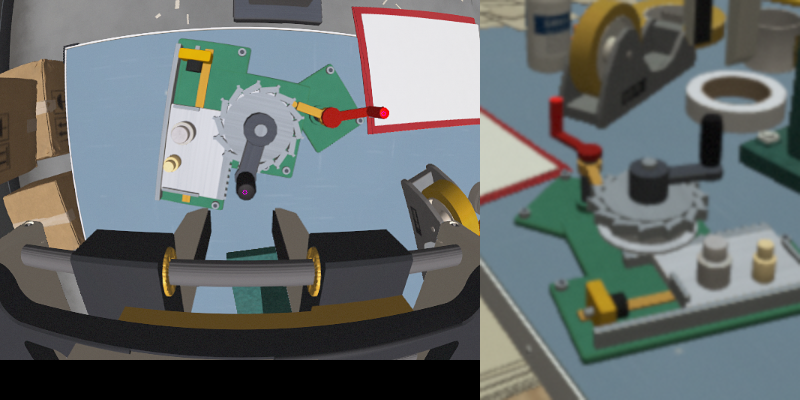

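The tab is right over: its post is at wrist (511,151), exactly where 0.80 predicts. The knob top is at about (328,253), matching the estimate, and the pawl is still in the wheel. Going down on the knob.

Request:
arm_command(
  xyz=[
    [0, 0, 20],
    [0, 0, 20],
    [0, 0, 20],
    [0, 0, 16],
    [0, 0, 12],
    [0, 0, 0],
    [0, 0, 0],
  ],
  twist=[
    [0, 0, 0],
    [0, 0, 0],
    [0, 0, 0],
    [0, 0, 0],
    [0, 0, 0],
    [0, 0, 0],
    [0, 0, 0],
  ],
  gripper=[40, 40, 40, 40, 40, 40, 40],
)

```text
time_s: 8.95
ee_pos: [586.1, -142.5, 272.3]
eef_rot: [3.141, 0.0, -3.141]
wrist_force: [0.5, -0.5, -0.1]
gripper_width: 40.3
grip_force: 0.0
```

Request:
arm_command(
  xyz=[
    [0, 0, 0],
    [0, 0, 0],
    [0, 0, 0],
    [0, 0, 0],
    [0, 0, 0],
    [0, 0, 0],
  ],
  twist=[
    [0, 0, 0],
    [0, 0, 0],
    [0, 0, 0],
    [0, 0, 0],
    [0, 0, 0],
    [0, 0, 0],
  ],
  gripper=[22, 10, 10, 10, 10, 10],
  squeeze=25,
)

```text
time_s: 9.55
ee_pos: [586.4, -143.4, 272.4]
eef_rot: [-3.141, 0.001, 3.141]
wrist_force: [-1.0, -1.1, 3.8]
gripper_width: 17.2
grip_force: 25.0
```

Request:
arm_command(
  xyz=[
    [-0.3, 1.0, 0],
    [-0.3, 1.0, 0],
    [-0.2, 1.0, 0],
    [0, 0, 0],
    [0, 0, 0],
  ],
  twist=[
    [0, 0, 0],
    [0, 0, 0],
    [0, 0, 0],
    [0, 0, 0],
    [0, 0, 0],
  ],
  gripper=[10, 10, 10, 10, 10],
)

```text
time_s: 10.05
ee_pos: [586.9, -141.4, 272.3]
eef_rot: [-3.139, 0.0, -3.142]
wrist_force: [-2.9, -7.4, 4.4]
gripper_width: 16.9
grip_force: 25.0
```

```bash
python3 - <<'E'
from h import *
sc=manip.capture("scene"); cv2.imwrite("pics/s3.png",cv2.resize(sc[240:330,260:380],None,fx=6,fy=6,interpolation=2))
E
```

```text
(no output)
```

View pics/s3.png

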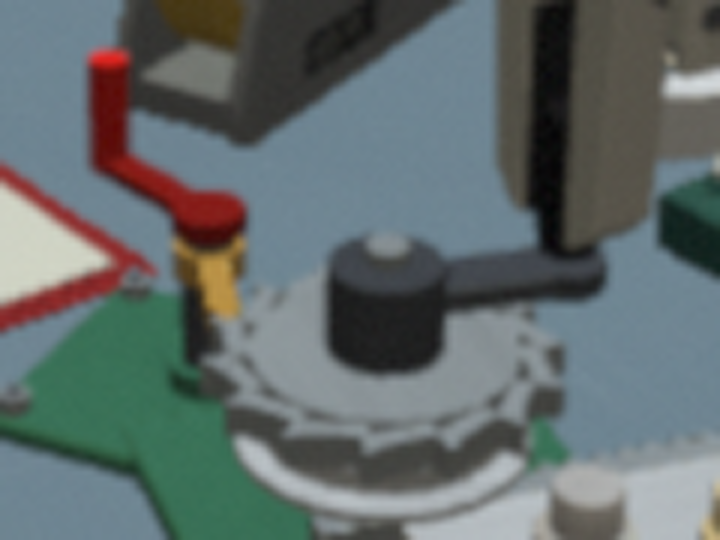

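The brass pawl still points into the wheel, with its tip at crop (230,310). The knob has moved only about 2 mm, so I'll wind on a bit more.

Request:
arm_command(
  xyz=[
    [-0.2, 0.8, 0],
    [-0.2, 0.8, 0],
    [0, 0, 0],
    [0, 0, 0],
    [0, 0, 0],
  ],
  twist=[
    [0, 0, 0],
    [0, 0, 0],
    [0, 0, 0],
    [0, 0, 0],
    [0, 0, 0],
  ],
  gripper=[10, 10, 10, 10, 10],
)

```text
time_s: 10.6
ee_pos: [587.3, -140.0, 272.4]
eef_rot: [-3.138, 0.0, 3.142]
wrist_force: [-2.6, -8.3, 4.4]
gripper_width: 17.6
grip_force: 25.0
```

```bash
python3 - <<'E'
from h import *
sc=manip.capture("scene"); cv2.imwrite("pics/s4.png",cv2.resize(sc[240:330,260:380],None,fx=6,fy=6,interpolation=2))
E
```

```text
(no output)
```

View pics/s4.png

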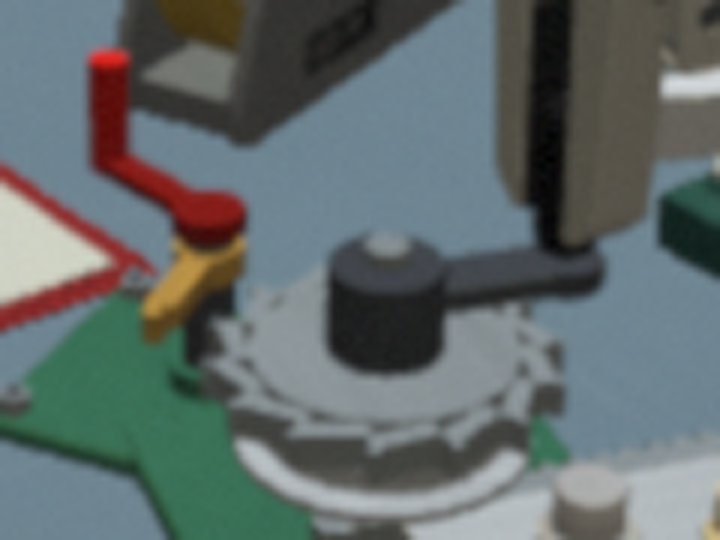

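The pawl has sprung clear, with its tip now at crop (155,320), well away from the wheel. Next I'll work out the arc for easing back.

```bash
python3 - <<'E'
import numpy as np
a=-0.187-0.08*np.arange(0,30); p=50*np.c_[-np.cos(a),np.sin(a)]; d=np.diff(p,axis=0)
print([[round(x,1),round(y,1),0] for x,y in d]); print(np.round(d.sum(0),1))
E
```

```text
[[np.float64(0.9), np.float64(-3.9), 0], [np.float64(1.2), np.float64(-3.8), 0], [np.float64(1.5), np.float64(-3.7), 0], [np.float64(1.8), np.float64(-3.6), 0], [np.float64(2.1), np.float64(-3.4), 0], [np.float64(2.3), np.float64(-3.2), 0], [np.float64(2.6), np.float64(-3.0), 0], [np.float64(2.8), np.float64(-2.8), 0], [np.float64(3.0), np.float64(-2.6), 0], [np.float64(3.2), np.float64(-2.3), 0], [np.float64(3.4), np.float64(-2.1), 0], [np.float64(3.6), np.float64(-1.8), 0], [np.float64(3.7), np.float64(-1.5), 0], [np.float64(3.8), np.float64(-1.2), 0], [np.float64(3.9), np.float64(-0.9), 0], [np.float64(4.0), np.float64(-0.6), 0], [np.float64(4.0), np.float64(-0.3), 0], [np.float64(4.0), np.float64(0.1), 0], [np.float64(4.0), np.float64(0.4), 0], [np.float64(3.9), np.float64(0.7), 0], [np.float64(3.9), np.float64(1.0), 0], [np.float64(3.8), np.float64(1.3), 0], [np.float64(3.7), np.float64(1.6), 0], [np.float64(3.5), np.float64(1.9), 0], [np.float64(3.4), np.float64(2.2), 0], [np.float64(3.2), np.float64(2.4), 0], [np.float64(3.0), np.float64(2.7), 0], [np.float64(2.7), np.float64(2.9), 0], [np.float64(2.5), np.float64(3.1), 0]]
[ 89.4 -20.3]
```

Request:
arm_command(
  xyz=[
    [0.9, -3.9, 0],
    [1.2, -3.8, 0],
    [1.5, -3.7, 0],
    [1.8, -3.6, 0],
    [2.1, -3.4, 0],
    [2.3, -3.2, 0],
    [2.6, -3.0, 0],
    [2.8, -2.8, 0],
    [3.0, -2.6, 0],
    [3.2, -2.3, 0],
    [0, 0, 0],
  ],
  twist=[
    [0, 0, 0],
    [0, 0, 0],
    [0, 0, 0],
    [0, 0, 0],
    [0, 0, 0],
    [0, 0, 0],
    [0, 0, 0],
    [0, 0, 0],
    [0, 0, 0],
    [0, 0, 0],
    [0, 0, 0],
  ],
  gripper=[10, 10, 10, 10, 10, 10, 10, 10, 10, 10, 10],
)

```text
time_s: 11.75
ee_pos: [565.6, -171.5, 272.3]
eef_rot: [-3.14, -0.0, 3.141]
wrist_force: [-2.9, -4.3, 5.7]
gripper_width: 17.4
grip_force: 25.0
```

Request:
arm_command(
  xyz=[
    [3.4, -2.1, 0],
    [3.6, -1.8, 0],
    [3.7, -1.5, 0],
    [3.8, -1.2, 0],
    [3.9, -0.9, 0],
    [4.0, -0.6, 0],
    [4.0, -0.3, 0],
    [4.0, 0.1, 0],
    [0, 0, 0],
    [0, 0, 0],
  ],
  twist=[
    [0, 0, 0],
    [0, 0, 0],
    [0, 0, 0],
    [0, 0, 0],
    [0, 0, 0],
    [0, 0, 0],
    [0, 0, 0],
    [0, 0, 0],
    [0, 0, 0],
    [0, 0, 0],
  ],
  gripper=[10, 10, 10, 10, 10, 10, 10, 10, 10, 10],
)

```text
time_s: 12.75
ee_pos: [535.4, -179.5, 272.3]
eef_rot: [-3.14, 0.0, -3.142]
wrist_force: [-3.5, -3.8, 7.5]
gripper_width: 17.4
grip_force: 25.0
```

Request:
arm_command(
  xyz=[
    [4.0, 0.4, 0],
    [3.9, 0.7, 0],
    [3.9, 1.0, 0],
    [3.8, 1.3, 0],
    [0, 0, 0],
    [0, 0, 0],
  ],
  twist=[
    [0, 0, 0],
    [0, 0, 0],
    [0, 0, 0],
    [0, 0, 0],
    [0, 0, 0],
    [0, 0, 0],
  ],
  gripper=[10, 10, 10, 10, 10, 10],
)

```text
time_s: 13.35
ee_pos: [519.8, -176.0, 272.3]
eef_rot: [-3.14, 0.0, -3.141]
wrist_force: [-2.9, -4.0, 7.8]
gripper_width: 17.7
grip_force: 25.0
```

```bash
python3 - <<'E'
from h import *
sc=manip.capture("scene"); cv2.imwrite("pics/s5.png",cv2.resize(sc[290:380,270:390],None,fx=6.6,fy=6.6,interpolation=2))
c,s=np.cos(-1.766),np.sin(-1.766)
# px per mm of slide travel near nose
n=np.array([480.,-203,23]); e=np.array([-s,c,0])
print(proj("scene",n+10*e)-proj("scene",n))
E
```

```text
[ 6.61025072 -1.37103149]
```

View pics/s5.png

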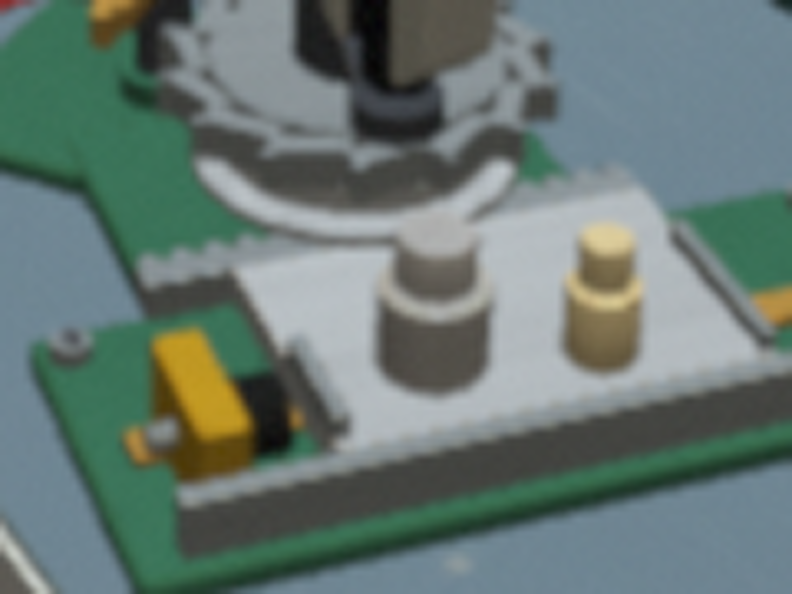

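The dies stand. The nose (crop x≈318) is still about 6 mm short of the buffer face (x≈291), which is about 15 mm at the knob.

Request:
arm_command(
  xyz=[
    [1.9, 0.8, 0],
    [1.8, 0.8, 0],
    [1.8, 0.9, 0],
    [1.7, 1.0, 0],
    [0, 0, 0],
    [0, 0, 0],
  ],
  twist=[
    [0, 0, 0],
    [0, 0, 0],
    [0, 0, 0],
    [0, 0, 0],
    [0, 0, 0],
    [0, 0, 0],
  ],
  gripper=[10, 10, 10, 10, 10, 10],
)

```text
time_s: 14.0
ee_pos: [512.8, -172.5, 272.3]
eef_rot: [-3.14, 0.001, -3.142]
wrist_force: [-0.7, -3.5, 6.5]
gripper_width: 17.4
grip_force: 25.0
```

Request:
arm_command(
  xyz=[
    [0.9, 0.5, 0],
    [0, 0, 0],
  ],
  twist=[
    [0, 0, 0],
    [0, 0, 0],
  ],
  gripper=[10, 10],
)

```text
time_s: 14.2
ee_pos: [512.0, -172.0, 272.3]
eef_rot: [-3.14, 0.001, -3.142]
wrist_force: [-0.5, -3.2, 5.7]
gripper_width: 17.6
grip_force: 25.0
```

Request:
arm_command(
  xyz=[
    [0.9, 0.5, 0],
    [0, 0, 0],
  ],
  twist=[
    [0, 0, 0],
    [0, 0, 0],
  ],
  gripper=[10, 10],
)

```text
time_s: 14.4
ee_pos: [511.1, -171.5, 272.3]
eef_rot: [-3.14, 0.001, -3.142]
wrist_force: [-1.1, -3.9, 6.0]
gripper_width: 17.5
grip_force: 25.0
```

Request:
arm_command(
  xyz=[
    [0.8, 0.5, 0],
    [0, 0, 0],
  ],
  twist=[
    [0, 0, 0],
    [0, 0, 0],
  ],
  gripper=[10, 10],
)

```text
time_s: 14.6
ee_pos: [510.3, -171.0, 272.3]
eef_rot: [-3.14, 0.001, -3.142]
wrist_force: [-1.3, -3.9, 5.9]
gripper_width: 17.2
grip_force: 25.0
```

Request:
arm_command(
  xyz=[
    [0.8, 0.5, 0],
    [0, 0, 0],
  ],
  twist=[
    [0, 0, 0],
    [0, 0, 0],
  ],
  gripper=[10, 10],
)

```text
time_s: 14.8
ee_pos: [509.5, -170.5, 272.3]
eef_rot: [-3.14, 0.001, -3.142]
wrist_force: [0.0, -3.5, 5.7]
gripper_width: 17.7
grip_force: 25.0
```

Request:
arm_command(
  xyz=[
    [0.8, 0.5, 0],
    [0, 0, 0],
  ],
  twist=[
    [0, 0, 0],
    [0, 0, 0],
  ],
  gripper=[10, 10],
)

```text
time_s: 15.0
ee_pos: [508.8, -170.0, 272.4]
eef_rot: [-3.14, 0.001, -3.142]
wrist_force: [-0.3, -3.0, 6.2]
gripper_width: 17.6
grip_force: 25.0
```

Request:
arm_command(
  xyz=[
    [0.8, 0.6, 0],
    [0, 0, 0],
  ],
  twist=[
    [0, 0, 0],
    [0, 0, 0],
  ],
  gripper=[10, 10],
)

```text
time_s: 15.2
ee_pos: [508.0, -169.4, 272.4]
eef_rot: [-3.14, 0.001, -3.142]
wrist_force: [-1.1, -3.6, 6.0]
gripper_width: 17.4
grip_force: 25.0
```

Request:
arm_command(
  xyz=[
    [0.8, 0.6, 0],
    [0, 0, 0],
  ],
  twist=[
    [0, 0, 0],
    [0, 0, 0],
  ],
  gripper=[10, 10],
)

```text
time_s: 15.4
ee_pos: [507.2, -168.8, 272.3]
eef_rot: [-3.14, 0.001, -3.142]
wrist_force: [-0.0, -2.9, 5.7]
gripper_width: 17.3
grip_force: 25.0
```

Request:
arm_command(
  xyz=[
    [0.8, 0.6, 0],
    [0, 0, 0],
  ],
  twist=[
    [0, 0, 0],
    [0, 0, 0],
  ],
  gripper=[10, 10],
)

```text
time_s: 15.6
ee_pos: [506.4, -168.2, 272.3]
eef_rot: [-3.14, 0.001, -3.142]
wrist_force: [-0.1, -2.9, 5.9]
gripper_width: 17.6
grip_force: 25.0
```

Request:
arm_command(
  xyz=[
    [0.8, 0.6, 0],
    [0, 0, 0],
  ],
  twist=[
    [0, 0, 0],
    [0, 0, 0],
  ],
  gripper=[10, 10],
)

```text
time_s: 15.8
ee_pos: [505.6, -167.5, 272.3]
eef_rot: [-3.14, 0.002, -3.142]
wrist_force: [-1.0, -3.5, 5.8]
gripper_width: 17.7
grip_force: 25.0
```

Request:
arm_command(
  xyz=[
    [0.8, 0.6, 0],
    [0, 0, 0],
  ],
  twist=[
    [0, 0, 0],
    [0, 0, 0],
  ],
  gripper=[10, 10],
)

```text
time_s: 16.0
ee_pos: [505.0, -167.1, 272.3]
eef_rot: [-3.14, 0.002, -3.142]
wrist_force: [0.6, -3.6, 5.3]
gripper_width: 17.5
grip_force: 25.0
```

Request:
arm_command(
  xyz=[
    [0.4, 0.3, 0],
    [0, 0, 0],
    [0, 0, 0],
  ],
  twist=[
    [0, 0, 0],
    [0, 0, 0],
    [0, 0, 0],
  ],
  gripper=[10, 10, 10],
)

```text
time_s: 16.3
ee_pos: [504.9, -166.9, 272.3]
eef_rot: [-3.14, 0.003, 3.142]
wrist_force: [2.4, -4.9, 4.5]
gripper_width: 17.6
grip_force: 25.0
```

Request:
arm_command(
  xyz=[
    [0.15, 0.1, 0],
    [0, 0, 0],
    [0, 0, 0],
    [0, 0, 0],
  ],
  twist=[
    [0, 0, 0],
    [0, 0, 0],
    [0, 0, 0],
    [0, 0, 0],
  ],
  gripper=[10, 10, 10, 10],
)

```text
time_s: 16.7
ee_pos: [504.8, -166.9, 272.3]
eef_rot: [-3.14, 0.003, 3.142]
wrist_force: [3.3, -5.9, 4.2]
gripper_width: 17.3
grip_force: 25.0
```

Tangential load at the knob is about 6.2 N against a 1.3 N baseline, so roughly 12 N on the buffer. I'll ease off, open and lift.

Request:
arm_command(
  xyz=[
    [-0.2, -0.15, 0],
    [-0.2, -0.15, 0],
    [0, 0, 0],
    [0, 0, 0],
    [0, 0, 0],
    [0, 0, 0],
    [0, 0, 0],
  ],
  twist=[
    [0, 0, 0],
    [0, 0, 0],
    [0, 0, 0],
    [0, 0, 0],
    [0, 0, 0],
    [0, 0, 0],
    [0, 0, 0],
  ],
  gripper=[10, 10, 10, 20, 30, 40, 40],
)

```text
time_s: 17.4
ee_pos: [503.9, -165.9, 271.0]
eef_rot: [3.14, -0.002, -3.141]
wrist_force: [-1.6, -0.6, 0.6]
gripper_width: 38.3
grip_force: 0.0
```

Request:
arm_command(
  xyz=[
    [0, 0, -6],
    [0, 0, -15],
    [0, 0, -30],
    [0, 0, -30],
    [0, 0, -30],
    [0, 0, -20],
    [0, 0, 0],
    [0, 0, 0],
  ],
  twist=[
    [0, 0, 0],
    [0, 0, 0],
    [0, 0, 0],
    [0, 0, 0],
    [0, 0, 0],
    [0, 0, 0],
    [0, 0, 0],
    [0, 0, 0],
  ],
  gripper=[40, 40, 40, 40, 40, 40, 40, 40],
)

```text
time_s: 18.2
ee_pos: [504.2, -166.3, 402.6]
eef_rot: [3.142, 0.0, -3.142]
wrist_force: [0.0, 0.5, 0.2]
gripper_width: 40.2
grip_force: 0.0
```

```bash
python3 - <<'E'
from h import *
sc=manip.capture("scene"); cv2.imwrite("pics/s6.png",cv2.resize(sc[245:380,260:400],None,fx=4.4,fy=4.4,interpolation=2))
E
```

```text
(no output)
```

View pics/s6.png

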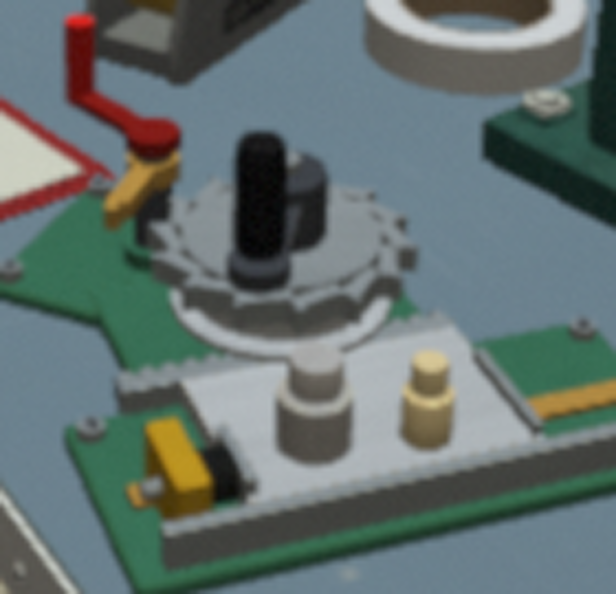

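The nose rests on the buffer at crop (235,470). The pawl is clear at (125,195), the tab is over, and both dies stand. Handing in.

```bash
python3 -c "
from rig import manip
print(manip.sign_off())"
```

```text
the job is handed in; nothing more can be done
None
```

The job is handed in but its verdict isn't known: the tab is right over, the pawl is clear, the slide was pressed home with about 12 N (estimated from the wrist force) and rests on its buffer, both dies stand, and the crank is let go.

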